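# Take the combination lock off the reagent box

## Task

Unlock the yellow reagent box: turn the padlock's dial until its white line clicks in at the red mark, then pull the shackle fully out while the lock still lies on the box, and lift the open lock clear of the hook. Finish holding the lock still in the gripper, shackle still pulled out, with the whole lock 10 cm or more above the lid and touching nothing else. Leave the other things on the bench where they are.

Things in the scene. Friction and masses are not known exactly. Their poses are not given: they have to be found in the camera images.
- box: Locked yellow steel reagent box, fixed to the bench, 206 (x) x 266 (y) x 100 mm high; origin at the centre of its underside, z up, front (-x) looking roughly to the robot (yaw varies). The lid stays shut in this job. On the lid a steel nest holds the lock: floor 20 mm above the lid, from x = 4 to 60 mm, rims 10 mm high at both sides and behind.
- hook_top (a point): Middle of the top of the steel hook's post (box frame -7, 0, 149 mm), just in front of the lock block. Post 8 (x) x 12 (y) mm, 49 mm high from the lid, standing inside the shackle. From its top an arm runs to y = -36 mm, underside 41.5 mm above the lid: it bars the short leg of the shut shackle from above.
- lock: Loose blue padlock with a steel shackle, about 0.47 kg, on its back in the nest: block 58 (x) x 76 (y) x 28 mm. Origin at the centre of its underside, z up out of the dial face, axes as the box's, shackle to -x. Starts at (30, 0, 120) mm in the box frame. 4 mm of play forward until the block meets the hook's post, which holds it back while the shackle is pulled. A red mark by the dial, shackle side, is the opening mark.
- dial_axis (a point): On the lock: centre of the dial's top face, on its vertical axis, 48 mm above the lock's underside. The dial is a black knurled disc with a white line, 42 mm across, its side free from 30 to 48 mm above the lock's underside; below it lies a steel collar 51 mm across with twelve ticks.
- dial (a joint): Dial angle, rad, growing anticlockwise seen from above. 0: white line at the red mark, the opening position. Starts between 0.5 and 1.4. Clicks softly into twelve notches, one every 0.524 rad, 0 among them (under 0.1 N m to turn); stays where left; stops at -3 and 3. The shackle is released only within about 0.17 of 0.
- shackle_bar (a point): Middle of the shackle's cross bar: steel, 10 (x) x 10 mm (height), 64 mm long along the lock's y, centre 34 mm above the lid and, shut, 78 mm in front (-x) of the lock's origin. 32 mm are free between bar and hook post, 46 mm between the legs. The long leg (+y) stays in the block, the short one (-y) leaves it.
- shackle (a joint): How far the shackle is pulled out of the block along the lock's -x, m: 0 shut, 0.026 fully out (stop). About 2 N of friction, no spring; stays where left. Locked, it gives only about 2 mm. From about 20 mm out, its short leg is clear of the hook's arm and the lock can be lifted straight up.
- dish: White porcelain evaporating bowl, mouth up, 90 mm across, 35 mm high; origin at the centre of its underside. Bystander.
- beaker: Small clear beaker, 68 mm across, 85 mm high; origin under its centre. Bystander.
- crucible: Small white crucible, 48 mm across, 36 mm high; origin under its centre. Bystander.
- pump_bottle: White soap bottle with a pink pump, 68 mm across, 185 mm high; origin under its centre. Bystander.
- jar: Amber jar with black cap, 60 mm across, 85 mm high; origin under its centre. Bystander.
- forceps: Steel forceps lying flat, 130 mm long, 8 mm high; origin at the middle of the underside, x along its length. Bystander.
- bench_brush: Bench brush lying flat, 180 mm long; origin on the underside. Bystander.
Things that resemble listed ones, but are neither listed nor needed, are in the scene too. Leave any purple look-alike of the lock alone.

How it is judged (in metres and radians):
On the way, in this order (a step that is already met when the one before it is completed fails the run):
1. the dial stands at its opening mark (within 0.2 rad), shackle still shut, lock still in its nest (value of joint dial between -0.2 and 0.2 rad and value of joint shackle below 0.006 m and distance of lock from where it was at the start of the episode below 0.02 m), for 0.2 s.
2. the shackle is pulled out (over 20 mm) with the lock still lying on the box (value of joint shackle above 0.02 m and height (world z) of lock below 0.135 m), for 0.1 s.
At the end, for the whole second after the job is handed in: The lock is held in the fingers (over 1 N), its underside centre and its shackle bar both more than 195 mm above the bench (about 10 cm above the lid), the shackle still more than 18 mm out, still (under 30 mm/s and 0.3 rad/s), and touching neither the box nor any bystander (value of joint shackle above 0.018 m and height (world z) of each of lock, shackle_bar above 0.195 m and contact force between the fingers and lock above 1 N and contact force between lock and box below 0.1 N and linear speed of lock below 0.03 m/s and angular speed of lock below 0.3 rad/s and contact force between lock and dish below 0.1 N and contact force between lock and beaker below 0.1 N and contact force between lock and crucible below 0.1 N and contact force between lock and pump_bottle below 0.1 N and contact force between lock and jar below 0.1 N and contact force between lock and forceps below 0.1 N and contact force between lock and bench_brush below 0.1 N); the arm keeps its last pose, push and grip.
It fails at once if a bystander is moved by more than 40 mm (distance of any of dish, beaker, crucible, pump_bottle, jar, forceps, bench_brush from where it was at the start of the episode above 0.04 m).
It also fails if it takes over 43 s, if anything falls off the work surface, if the arm or the gripper's body presses on something with over 40 N, if the wrist force passes 120 N, or if a joint passes its speed limit or range.

## Robot

A 7-joint arm with a two-finger parallel gripper is mounted at the origin on the work surface. World frame = base frame: x ahead of the robot, y to its left, z up, the work surface at z = 0. Lengths are in mm, angles in rad, forces in N, time in s.
With the tool pointing down it reaches from about 350 to 900 mm from the base axis. Payload 7.2 kg.
Tool frame: the origin (TCP) lies on the front face of the gripper's body, between the roots of the fingers; the fingertips stand tcp_to_tips ahead of it and the grasp point (between the pads) lies 61 mm ahead of it (tcp_to_tips is the distance from the TCP to the fingertips, in mm); z points along the fingers, y is the direction in which the jaws open and shut (so a half turn about z gives the same grasp; the last joint's range is limited). The gripper opens to 88 mm and grips with 3 to 60 N. Pads are 20 mm wide; open, the fingers measure 115 mm over their backs; the gripper's body (75 mm by 178 mm) begins 61 mm behind the grasp point.
Start: joints at [-1.252, 0.411, -0.013, 1.596, 0.006, 1.134, -0.082], TCP at [235.775, 578.823, 302.653] pointing down, gripper open.
Joint ranges: [-2.95, 2.95], [-0.29, 1.99], [-1.47, 1.44], [0.14, 2.54], [-1.03, 4.17], [0.13, 1.85], [-2.86, 2.86]. Speed limits (rad/s): [2.39, 2.39, 3.01, 3.01, 3.14, 3.14, 3.14].

## Interface

Orientations are given as a unit quaternion [w, x, y, z].
In Python, from cell import observe, camera, camera_model, finish_job, tcp_to_tips gives the robot as it stands. The module is installed in compiled form; this text tells all that it offers.
- The arm moves only by the tool step_arm, never from a script. Its argument "commands" is text: rows parted by semicolons, each of 7 numbers parted by spaces: the shift along the tool's x, y, z in mm, then the turn, a rotation vector about the tool's x, y, z in degrees, then the opening, from 0 (shut) to 1 (fully open). A call has 1 to 20 rows; each row is the pose to reach, as a shift and turn from the pose measured when the call began, along the tool's axes at that moment; what a row does not reach only later rows make up. A row lasts 1/10 s, in which the tool goes at most 50 mm and 8.59 degrees, less where a joint would pass 70% of its speed; a pose out of reach is approached as far as the arm can. A call with a gripper value outside its range is refused whole. The fingers move at their own pace and stop on an object; "squeeze" is the grip in N (left out, the last holds). Time passes only in rows, so rows that repeat a pose let the fingers close. It gives the time, the measured TCP pose, the force and the opening at its end, in the units of the state.
- observe(): the state, without advancing time (a new reading comes with each control period).
- camera(name): name is "scene" or "side" or "wrist"; returns (picture, depth): 420x560x3 uint8, red, green, blue; 420x560 float32, mm along the optical axis (not along the pixel's ray), 0 where there is no reading.
- camera_model(name): a dict with "fov_y" (degrees; the focal length in pixels is half the picture's height over the tangent of half this angle, whatever the lens; pixels are square), "cx", "cy" (the principal point, pixels), "dist" ([k1, k2, p1, p2, k3] as OpenCV has them; the pictures are not rectified), "position" and "rotation" of the camera in the world. Camera axes: x right, y up, looking along -z (the intrinsics and any distortion apply to the point x, -y, -z); pixel columns grow to the right and rows downward; lengths in mm; the calibration is good to about 2 mm. A picture is of the moment at which its call begins: read the wrist's pose just before it. camera_model takes no time and is no camera call; for the wrist camera it gives the pose at the moment of the call.
- finish_job(): hands the job in, once; it reports no verdict.
The state is a dict: "clock": time; "qpos": joint angles; "qd": joint speeds; "joint_efforts": joint torques, N m; "position": TCP position; "ee_rot": TCP orientation; "ft_force": force on the tool from outside, world axes, zero at the start; "moment": the same for the moment, N m; "opening": opening from 0.0 (shut) to 1.0 (fully open).
Only numpy, scipy, OpenCV 4.12 (cv2) and the standard library are available. Lean on these libraries where they do the work, as an engineer would, in place of code of your own. Each camera call takes 0.05 s, during which the arm holds its last target.

## Working session

There is one attempt and no reset: what is moved stays moved. The work goes in short steps, Python scripts to look and compute and a tool call to move; the robot and the scene stay as the last step left them, time stands still between calls to the robot, and variables do not carry over. Pictures are saved under pics/ and viewed, and the job is handed in when it is done.

Besides the shell and the picture viewer there is one more tool, called as name(argument=value, ...) on one line, values as JSON. step_arm: Moves the arm, as the interface text tells. Its arguments: {"type":"object","properties":{"commands":{"type":"string"},"squeeze":{"type":"number"}},"required":["commands"]}

```bash
mkdir -p pics
cat > h.py <<'E'
import numpy as np, cv2
from cell import observe, camera, camera_model, finish_job, tcp_to_tips
def K(m):
    f=210/np.tan(np.radians(m["fov_y"])/2); return np.array([[f,0,m["cx"]],[0,f,m["cy"]],[0,0,1]])
def rot(m):
    R=np.array(m["rotation"],float)
    if R.size==4:
        from scipy.spatial.transform import Rotation as Q
        R=Q.from_quat(R[[1,2,3,0]]).as_matrix()
    return R.reshape(3,3)
def ray(m,u,v):
    p=cv2.undistortPoints(np.array([[[u,v]]],float),K(m),np.array(m["dist"],float))[0,0]
    return rot(m)@np.array([p[0],-p[1],-1.0])
def at_depth(m,u,v,d): return np.array(m["position"])+ray(m,u,v)*d
def at_z(m,u,v,z):
    r=ray(m,u,v);P=np.array(m["position"]);return P+r*(z-P[2])/r[2]
def proj(m,X):
    c=rot(m).T@(np.array(X,float)-np.array(m["position"]))
    c=np.array([c[0],-c[1],-c[2]])
    return cv2.projectPoints(c.reshape(1,1,3),np.zeros(3),np.zeros(3),K(m),np.array(m["dist"],float))[0].ravel()
def snap(n,name):
    m=camera_model(n);p,d=camera(n)
    cv2.imwrite(f"pics/{name}.png",p[:,:,::-1]);np.savez(f"pics/{name}.npz",d=d,p=p)
    import pickle;pickle.dump(m,open(f"pics/{name}.pkl","wb"));return m,p,d
def load(name):
    import pickle;z=np.load(f"pics/{name}.npz");return pickle.load(open(f"pics/{name}.pkl","rb")),z["p"],z["d"]
def crop(name,x0,y0,x1,y1,s,out):
    p=cv2.imread(f"pics/{name}.png")[y0:y1,x0:x1];cv2.imwrite(f"pics/{out}.png",cv2.resize(p,None,fx=s,fy=s,interpolation=cv2.INTER_CUBIC))
E
python3 - <<'E'
from h import *
print(observe());print(tcp_to_tips if not callable(tcp_to_tips) else tcp_to_tips())
for n in("scene","side","wrist"):
    m,p,d=snap(n,n+"0");print(n,m)
E
```

```text
{'clock': 0.0, 'qpos': array([-1.2521845 ,  0.41191483, -0.01270578,  1.59703682,  0.00559125,
        1.13427589, -0.08218781]), 'qd': array([-1.15922367e-03, -8.49226158e-04, -2.74989676e-04, -8.81909375e-04,
        1.13665298e-03, -1.64533979e-03,  4.91916474e-05]), 'joint_efforts': array([ 1.09672084e-03, -5.87952876e+01,  6.42353017e-01, -2.91076577e+01,
       -5.37254603e-02,  1.84587564e-02,  1.51174800e-04]), 'position': array([235.66524682, 578.46665707, 301.8026538 ]), 'ee_rot': array([-1.00498450e-04,  1.92188925e-01,  9.81357620e-01, -7.93353076e-04]), 'ft_force': array([-0.34329071,  0.74238572, -0.01545604]), 'moment': array([ 0.0150971 , -0.02135593,  0.00647291]), 'opening': 1.0013744720068123}
80.0
scene {'fov_y': 44.786476089276746, 'cx': 281.2063336537158, 'cy': 215.4111071503605, 'dist': array([0.02691807, 0.        , 0.        , 0.        , 0.        ]), 'position': array([1486.57961867,  192.70935599, 1349.73479123]), 'rotation': array([0.60522231, 0.20443075, 0.24120546, 0.73057097])}
side {'fov_y': 57.590201799392545, 'cx': 275.4063281514854, 'cy': 213.19404400401834, 'dist': array([-0.00679816,  0.        ,  0.        ,  0.        ,  0.        ]), 'position': array([ 205.69700565, -736.19843308, 1075.25070112]), 'rotation': array([ 0.90710415,  0.35148093, -0.08424659, -0.21569823])}
wrist {'fov_y': 67.655422118246, 'cx': 285.2005654875179, 'cy': 213.42501478020873, 'dist': array([-0.04320822,  0.        ,  0.        ,  0.        ,  0.        ]), 'position': array([165.85617154, 607.26943143, 383.16400329]), 'rotation': array([ 0.82128997, -0.11528751, -0.07589284,  0.55356287])}
```

View pics/scene0.png

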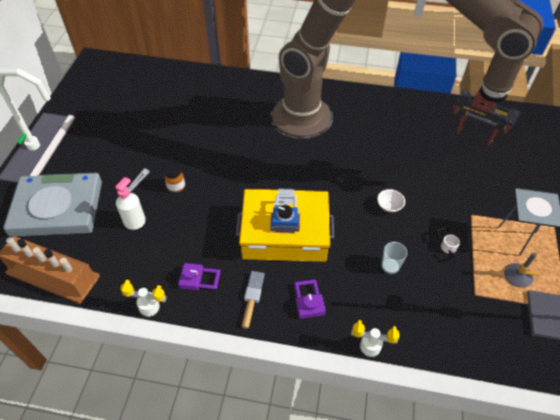

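View pics/side0.png

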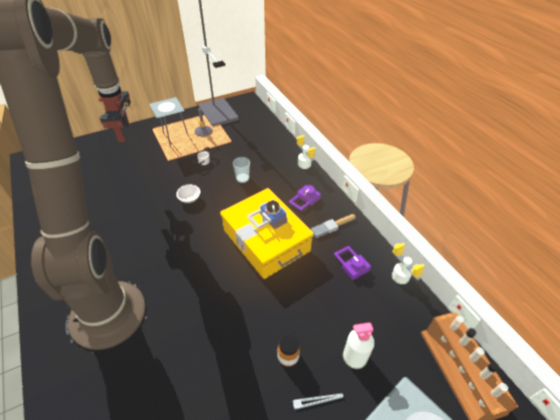

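View pics/wrist0.png

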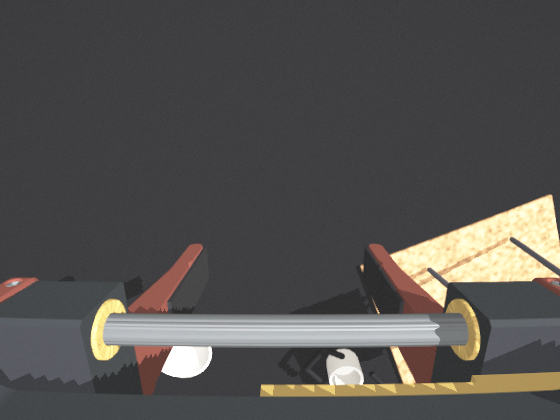

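The scene view shows the yellow box around pixel (287,225), with the blue lock at (286,213). The side view has the box at (267,232). Next I'll enlarge both.

Run:
```python
from h import *
crop("scene0",230,175,345,270,6.5,"sc");crop("side0",210,180,325,285,5.5,"si")
```

```text
(no output)
```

View pics/sc.png

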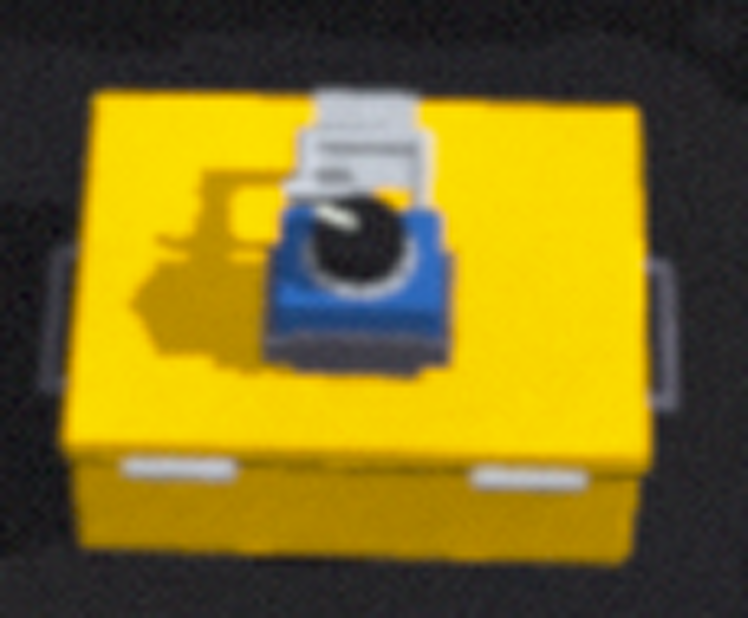

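View pics/si.png

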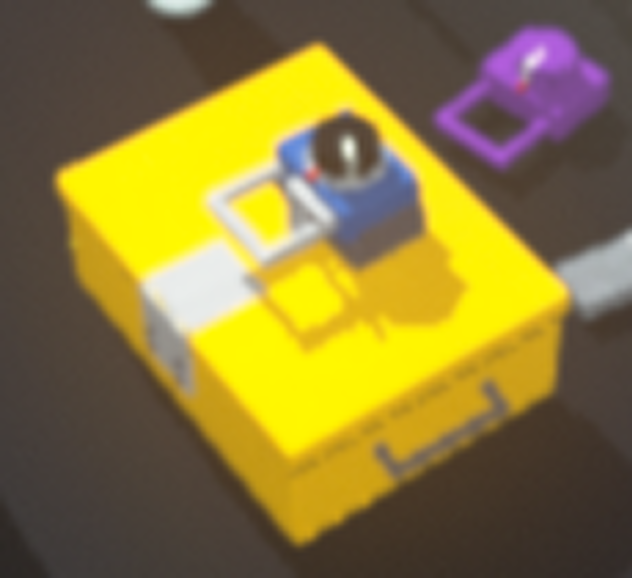

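Run:
```python
from h import *
for n,pts in(("scene0",[(92,92),(640,105),(650,468),(65,450)]),("side0",[(320,42),(57,175),(290,460),(570,300)])):
    m,p,d=load(n);s,o=(6.5,(230,175)) if n=="scene0" else (5.5,(210,180))
    C=np.array([at_z(m,a/s+o[0]-.5+.5/s,b/s+o[1]-.5+.5/s,100)[:2] for a,b in pts]);print(n,C.round(1).tolist(),C.mean(0).round(1))
    r=cv2.minAreaRect(C.astype(np.float32));print(r)
m,p,d=load("scene0");s,o=6.5,(230,175)
for nm,a,b,z in(("dial",360,238,168),("bar",368,92,139)):
    print(nm,at_z(m,a/s+o[0]-.5,b/s+o[1]-.5,z).round(1))
m,p,d=load("side0");s,o=5.5,(210,180)
for nm,a,b,z in(("dial",348,146,168),("line out",350,135,168)):
    print(nm,at_z(m,a/s+o[0]-.5,b/s+o[1]-.5,z).round(1))
```

```text
scene0 [[482.0, -108.1], [439.3, 157.0], [649.4, 189.0], [689.6, -72.3]] [565.1  41.4]
((565.553466796875, 41.33885955810547), (212.50811767578125, 268.552978515625), 9.147063255310059)
side0 [[640.9, 185.9], [439.6, 151.6], [477.4, -110.8], [676.8, -81.6]] [558.7  36.3]
((559.1200561523438, 37.52629852294922), (204.1409454345703, 270.3763122558594), 8.197985649108887)
dial [596.7  45.3 168. ]
bar [488.2  29.7 139. ]
dial [586.2  34.4 168. ]
line out [591.3  42.  168. ]
```

Run:
```python
from h import *
from scipy.spatial.transform import Rotation as Q
s=observe();q=s["ee_rot"];R=Q.from_quat(np.roll(q,-1)).as_matrix();print(R.round(3))
m=camera_model("wrist");t=R.T@(np.array(m["position"])-s["position"]);Rc=R.T@rot(m)
print("cam in tool",t.round(1),"look",(-Rc[:,2]).round(3),"up",Rc[:,1].round(3))
np.savez("camtool.npz",t=t,Rc=Rc)
# bystander obstacles heights: pump bottle etc in scene
m,p,d=load("scene0")
for nm,u,v,z in(("dish",391,201,20),("beaker",394,258,50),("cruc",450,243,20),("bottle",131,210,100),("jar",175,182,40),("brush",253,295,10),("forceps",138,180,5)):print(nm,at_z(m,u,v,z).round(0))
```

```text
[[-0.926  0.377 -0.   ]
 [ 0.377  0.926 -0.001]
 [-0.    -0.001 -1.   ]]
cam in tool [ 75.5   0.2 -81.2] look [-0.273 -0.001  0.962] up [ 0.962 -0.002  0.273]
dish [377. 367.  20.]
beaker [620. 384.  50.]
cruc [511. 557.  20.]
bottle [ 631. -429.  100.]
jar [ 449. -356.   40.]
brush [800. -11.  10.]
forceps [ 437. -499.    5.]
```

step_arm(commands="-531 -363 -58 0 0 10 1;-531 -363 -58 0 0 10 1;-531 -363 -58 0 0 10 1;-531 -363 -58 0 0 10 1;-531 -363 -58 0 0 10 1;-531 -363 -58 0 0 10 1;-531 -363 -58 0 0 10 1;-531 -363 -58 0 0 10 1;-531 -363 -58 0 0 10 1;-531 -363 -58 0 0 10 1;-531 -363 -58 0 0 10 1;-531 -363 -58 0 0 10 1;-531 -363 -58 0 0 10 1;-531 -363 -58 0 0 10 1;-531 -363 -58 0 0 10 1;-531 -363 -58 0 0 10 1;-531 -363 -58 0 0 10 1")

```text
clock: 1.85
position: [589.9, 44.0, 360.3]
ee_rot: [-0.0, 0.276, 0.961, -0.0]
ft_force: [-0.3, 0.3, 0.3]
opening: 0.997
```

Run:
```python
from h import *
m,p,d=snap("wrist","w1");s=observe();print(s["position"],s["ee_rot"],s["qpos"],s["qd"].round(3))
crop("w1",130,90,450,330,2.4,"w1c")
```

```text
[590.02098193  43.79372163 360.43232475] [-2.74454405e-04  2.75799063e-01  9.61215199e-01 -3.76572590e-04] [-0.42589099  0.31668381  0.35395849  1.62093456 -0.11443538  1.22531222
  0.96274778] [ 0.002 -0.002  0.007  0.     0.003 -0.001  0.002]
```

View pics/w1c.png

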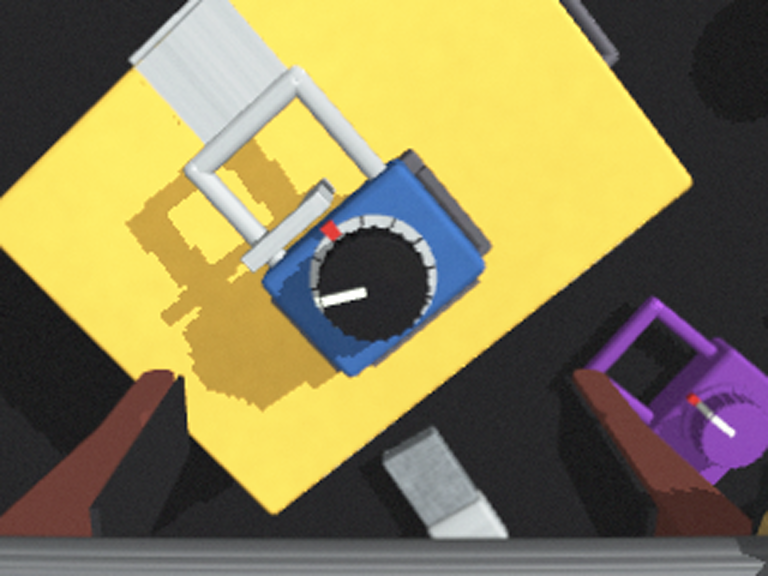

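The wrist view shows the dial centred near crop (375,284). Its white line runs from (365,293) to (318,302) and the red mark is at (330,231). The bar ends are near (190,170) and (297,75).

Run:
```python
from h import *
m,p,d=load("w1")
f=lambda a,b:(a/2.4+130-.3,b/2.4+90-.3)
# point cloud
v,u=np.mgrid[0:420,0:560]
pp=cv2.undistortPoints(np.stack([u.ravel(),v.ravel()],1).astype(float).reshape(-1,1,2),K(m),np.array(m["dist"]))[:,0]
X=(np.array(m["position"])+(np.c_[pp[:,0],-pp[:,1],-np.ones(len(pp))]*d.ravel()[:,None])@rot(m).T).reshape(420,560,3)
np.save("pics/w1X.npy",X)
roi=(u>220)&(u<340)&(v>130)&(v<270)&(d>0)
for lo,hi in((163,173),(143,152),(94,106)):
    k=roi&(X[:,:,2]>lo)&(X[:,:,2]<hi) if lo>100 else (d>0)&(X[:,:,2]>lo)&(X[:,:,2]<hi)&(p[:,:,0]>180)&(p[:,:,2]<140)
    P=X[k];print(lo,len(P),P.mean(0).round(1),"z med",np.median(P[:,2]).round(1));
    if lo==163:
        c,r=cv2.minEnclosingCircle(P[:,:2].astype(np.float32));print("dial",c,r)
    if lo==143: print(cv2.minAreaRect(P[:,:2].astype(np.float32)))
for nm,a,b,z in(("line in",365,293,168),("line out",318,302,168),("red",330,231,150),("c",375,284,168),("barL",190,170,139),("barR",297,72,139),("cornT",432,152,148),("cL",268,278,148),("cR",487,262,148),("cB",350,375,148)):
    uu,vv=f(a,b);Y=X[int(round(vv)),int(round(uu))];print(nm,at_z(m,uu,vv,z).round(1),Y.round(1))
```

```text
163 1651 [588.5  44.4 167.2] z med 167.3
dial (589.2561645507812, 43.91376495361328) 21.94752311706543
143 3040 [581.4  44.3 147.4] z med 147.4
((583.5343627929688, 43.01243591308594), (69.60585021972656, 76.13249206542969), 8.992566108703613)
94 34416 [551.3  51.7  99.2] z med 99.3
line in [588.6  40.7 168. ] [588.7  40.9 169. ]
line out [582.2  23.6 168. ] [582.8  22.9 166.6]
red [564.   39.6 150. ] [564.   39.3 149.4]
c [587.6  45.7 168. ] [587.6  45.8 168. ]
barL [514.9   3.7 139. ] [515.3   3.3 138.4]
barR [506.1  60.9 139. ] [506.   60.3 138. ]
cornT [559.   89.4 148. ] [564.7  90.5  99. ]
cL [567.2   7.6 148. ] [567.6   6.7 146.9]
cR [608.1  85.9 148. ] [622.   86.5  99.6]
cB [620.1  13.2 148. ] [621.   13.1 146.1]
```

step_arm(commands="1.3 -0.4 40 0 0 -8 1;1.3 -0.4 80 0 0 -11 1;1.3 -0.4 110 0 0 -11 1;1.3 -0.4 126 0 0 -11 1;1.3 -0.4 126 0 0 -11 1;1.3 -0.4 126 0 0 -11 1")

```text
clock: 2.5
position: [588.7, 44.8, 235.0]
ee_rot: [-0.0, 0.182, 0.983, -0.0]
ft_force: [1.0, 0.7, 0.6]
opening: 1.003
```

Run:
```python
from h import *
m,p,d=snap("wrist","w2");s=observe();print(s["position"],s["ee_rot"],s["ft_force"])
```

```text
[589.06670145  44.68699489 235.61174086] [ 3.97817844e-04  1.81909715e-01  9.83315156e-01 -3.19878209e-05] [-0.1588667  -0.1933238   1.62671566]
```

View pics/w2.png

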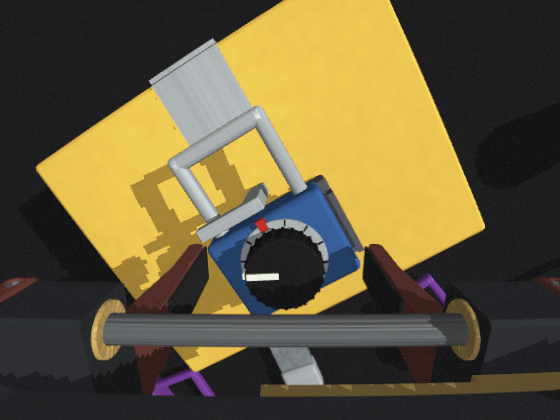

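The fingers straddle the dial and its line (245–278, 277) lies along the jaw axis. Closing and turning 60° clockwise.

step_arm(commands="0 0 1 0 0 0 0.4;0 0 1 0 0 0 0.4;0 0 1 0 0 0 0.4;0 0 1 0 0 0 0.4;0 0 1 0 0 0 0.4;0 0 1 0 0 0 0.4;0 0 1 0 0 0 0.4;0 0 1 0 0 0 0.4", squeeze=20)

```text
clock: 3.35
position: [589.0, 44.5, 234.6]
ee_rot: [0.0, 0.182, 0.983, -0.0]
ft_force: [-0.2, 0.3, 0.6]
opening: 0.47
```

step_arm(commands="0 0 0 0 0 0 0.3;0 0 0 0 0 7 0.3;0 0 0 0 0 14 0.3;0 0 0 0 0 21 0.3;0 0 0 0 0 28 0.3;0 0 0 0 0 35 0.3;0 0 0 0 0 42 0.3;0 0 0 0 0 48 0.3;0 0 0 0 0 54 0.3;0 0 0 0 0 58 0.3;0 0 0 0 0 60 0.3;0 0 0 0 0 60 0.3;0 0 0 0 0 60 0.3;0 0 0 0 0 60 0.3;0 0 0 0 0 60 0.3")

```text
clock: 4.85
position: [589.2, 44.7, 234.6]
ee_rot: [0.0, 0.649, 0.761, 0.0]
ft_force: [1.4, 1.0, -1.5]
opening: 0.473
```

Run:
```python
from h import *
m,p,d=snap("wrist","w3");s=observe();print(s["position"],s["ee_rot"],s["ft_force"],s["moment"],s["opening"])
crop("w3",160,100,420,320,2.7,"w3c")
```

```text
[589.20995791  44.71583007 234.65837888] [4.23424320e-04 6.49056962e-01 7.60739627e-01 3.17103502e-04] [ 1.70323354  0.42203366 -2.8066477 ] [ 0.11823304 -0.50571267 -0.01603713] 0.47590593686472726
```

View pics/w3c.png

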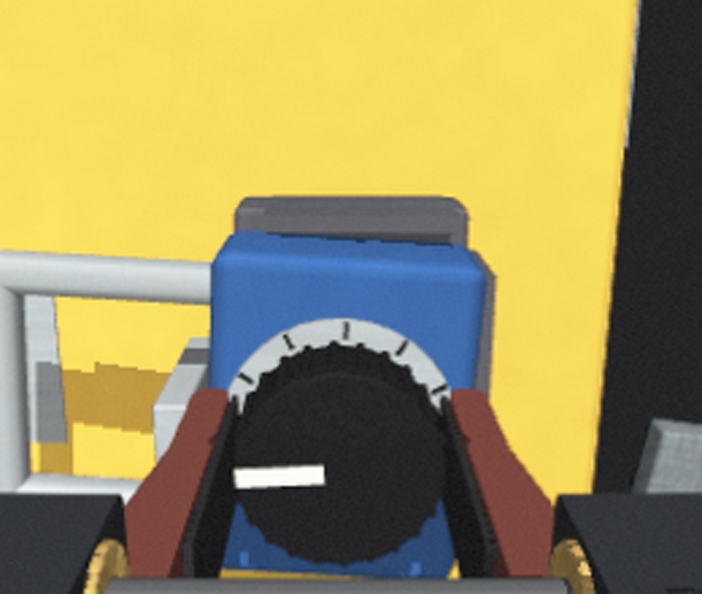

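step_arm(commands="0 0 0 0 0 0 0.8;0 0 0 0 0 0 0.8;0 0 0 0 0 0 0.8;0 0 0 0 0 0 0.8;0 0 -40 0 0 0 0.8;0 0 -85 0 0 0 0.8;0 0 -125 0 0 0 0.8;0 0 -125 0 0 0 0.8;0 0 -125 0 0 0 0.8")

```text
clock: 5.8
position: [589.2, 44.7, 360.4]
ee_rot: [0.001, 0.649, 0.761, 0.001]
ft_force: [-0.5, 0.7, -0.8]
opening: 0.802
```

Run:
```python
from h import *
m,p,d=snap("wrist","w4");s=observe();print(s["position"],s["ee_rot"],s["qpos"].round(2),s["opening"])
crop("w4",120,90,440,330,2.4,"w4c")
```

```text
[588.70684533  44.79972413 359.11952909] [1.16544230e-04 6.49010552e-01 7.60779374e-01 1.83028696e-04] [-0.6   0.34  0.59  1.64 -0.2   1.23  0.19] 0.7976765283899737
```

View pics/w4c.png

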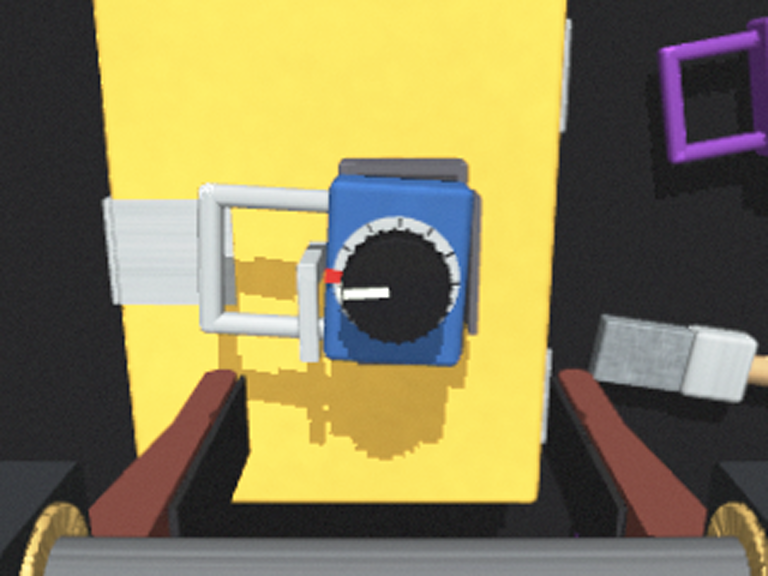

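Run:
```python
from h import *
m,p,d=load("w4")
f=lambda a,b:(a/2.4+120-.3,b/2.4+90-.3)
G={}
for nm,a,b,z in(("in",388,292,168),("out",343,295,168),("red",333,276,150),("barT",201,188,139),("barB",203,328,139),("barinT",222,208,139),("barinB",221,314,139),("cFL",328,178,148),("cBR",468,190,148),("cF2",327,363,148),("armend",310,360,149),("armR",325,245,149),("b1",537,500,100),("b0",563,8,100)):
    G[nm]=at_z(m,*f(a,b),z);print(nm,G[nm].round(1))
az=lambda a,b:np.degrees(np.arctan2(*(G[a]-G[b])[[1,0]]))
print("line",az("out","in")%360,"box y",az("b0","b1"),"block front",az("cFL","cF2"),"bar",az("barT","barB"),az("barinT","barinB"))
v,u=np.mgrid[0:420,0:560]
pp=cv2.undistortPoints(np.stack([u.ravel(),v.ravel()],1).astype(float).reshape(-1,1,2),K(m),np.array(m["dist"]))[:,0]
X=(np.array(m["position"])+(np.c_[pp[:,0],-pp[:,1],-np.ones(len(pp))]*d.ravel()[:,None])@rot(m).T).reshape(420,560,3)
k=(u>255)&(u<320)&(v>165)&(v<250)&(X[:,:,2]>163)&(X[:,:,2]<173)
c,r=cv2.minEnclosingCircle(X[k][:,:2].astype(np.float32));print("dial",c,r,X[k].mean(0))
# white pixels on dial
w=k&(p.min(2)>150);P=X[w];print(w.sum());mu=P.mean(0);U,S,V=np.linalg.svd(P[:,:2]-mu[:2]);print(mu,np.degrees(np.arctan2(V[0,1],V[0,0])))
```

```text
in [585.8  43.3 168. ]
out [569.2  39.5 168. ]
red [563.7  41.4 150. ]
barT [505.6  66.4 139. ]
barB [511.7   7.2 139. ]
barinT [514.8  59.6 139. ]
barinB [518.7  14.7 139. ]
cFL [556.3  79.6 148. ]
cBR [610.9  83.6 148. ]
cF2 [566.2   3.5 148. ]
armend [559.1   4.1 149. ]
armR [558.7  53.2 149. ]
b1 [681.1 -73.  100. ]
b0 [642.6 161.5 100. ]
line 193.07227223210018 box y 99.34234790456047 block front 97.42139958834903 bar 95.95052668945675 95.02134759868298
dial (588.9669189453125, 43.90705871582031) 21.98326873779297 [588.85949706  44.63168364 167.22521126]
88
[577.46365433  41.43320769 167.61757275] 9.871657935154477
```

Run:
```python
from h import *
def go(n,box):
    m,p,d=load(n)
    v,u=np.mgrid[0:420,0:560];p=p.astype(int)
    pp=cv2.undistortPoints(np.stack([u.ravel(),v.ravel()],1).astype(float).reshape(-1,1,2),K(m),np.array(m["dist"]))[:,0]
    r=np.c_[pp[:,0],-pp[:,1],-np.ones(len(pp))]@rot(m).T;Pc=np.array(m["position"])
    X=(Pc+r*d.ravel()[:,None]).reshape(420,560,3);r=r.reshape(420,560,3)
    atz=lambda k,z:(Pc+r[k]*((z-Pc[2])/r[k][:,2])[:,None])[:,:2]
    roi=(u>box[0])&(u<box[2])&(v>box[1])&(v<box[3])&(d>0)
    k=roi&(X[:,:,2]>163)&(X[:,:,2]<173)
    c=np.array(cv2.minEnclosingCircle(atz(k,168).astype(np.float32))[0]); cm=atz(k,168).mean(0)
    red=roi&(p[:,:,0]>150)&(p[:,:,1]<90)&(p[:,:,2]<90);R=atz(red,150).mean(0)
    w=k&(p.min(2)>130);W=atz(w,168);wm=W.mean(0);V=np.linalg.svd(W-wm)[2][0]
    az=lambda a:np.degrees(np.arctan2(a[1],a[0]))%360
    print(n,"c",c,cm,"red",R,red.sum(),az(R-c),az(R-cm),"white",wm,az(wm-c),az(wm-cm),"line dir",az(V)%180)
    b=roi&(p[:,:,2]>p[:,:,0]*1.6)&(p[:,:,2]>90)&(X[:,:,2]>143)&(X[:,:,2]<152)
    print("block",cv2.minAreaRect(atz(b,147.5).astype(np.float32)))
    # steel bar inner/outer
    s=(X[:,:,2]>131)&(X[:,:,2]<143)&(abs(p[:,:,0]-p[:,:,2])<40)&(p[:,:,0]>90)&(X[:,:,0]<535)&(X[:,:,0]>480)&(abs(X[:,:,1]-37)<60)
    B=atz(s,138);print("bar",s.sum(),cv2.minAreaRect(B.astype(np.float32)),B.mean(0))
go("w1",(220,130,340,270));go("w4",(245,150,330,255))
```

```text
w1 c [588.50604248  44.17007828] [588.31823103  44.50937408] red [563.96263059  39.78366429] 35 190.13295578501612 190.9806415719774 white [586.01119278  33.62898697] 256.68434493705126 258.02851707521705 line dir 65.58131985792255
block ((588.2696533203125, 44.51046371459961), (56.921356201171875, 74.95789337158203), 8.984969139099121)
bar 1043 ((522.990966796875, 34.12652587890625), (32.54753875732422, 63.23210906982422), 8.180642127990723) [516.66605745  35.73274576]
w4 c [588.78027344  44.53540421] [588.82524142  44.83625736] red [563.58621452  41.60929332] 35 186.62481621588785 187.28608529138455 white [578.34839803  41.91980262] 194.07569250111638 195.55568774886387 line dir 14.922649515021817
block ((588.7999267578125, 44.9927978515625), (56.70193862915039, 74.85311889648438), 5.897898197174072)
bar 978 ((522.21484375, 38.0711669921875), (31.174049377441406, 63.41801071166992), 5.397670745849609) [516.79719658  39.64122647]
```

Run:
```python
from h import *
crop("w4",248,170,322,242,8,"w4d")
```

```text
(no output)
```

View pics/w4d.png

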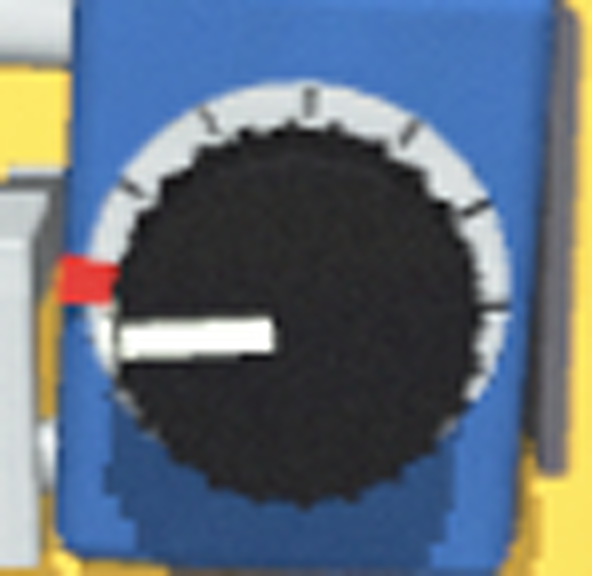

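The line is about 6–7° short of the mark, because the lock itself turned about 3° in the nest. I'll regrip and turn 7° more.

step_arm(commands="0 0 45 0 0 0 0.8;0 0 90 0 0 0 0.8;0 0 125 0 0 0 0.8;0 0 125 0 0 0 0.8;0 0 125 0 0 0 0.35;0 0 125 0 0 0 0.35;0 0 125 0 0 0 0.35;0 0 125 0 0 0 0.35;0 0 125 0 0 0 0.35;0 0 125 0 0 0 0.35;0 0 125 0 0 4 0.35;0 0 125 0 0 7 0.35;0 0 125 0 0 7 0.35;0 0 125 0 0 7 0.35;0 0 125 0 0 7 0.8;0 0 125 0 0 7 0.8;0 0 125 0 0 7 0.8;0 0 85 0 0 7 0.8;0 0 40 0 0 5 0.8;0 0 0 0 0 2 0.8")

```text
clock: 7.85
position: [588.5, 44.6, 360.9]
ee_rot: [0.0, 0.662, 0.75, 0.0]
ft_force: [0.5, -1.2, -0.2]
opening: 0.801
```

Run:
```python
from h import *
m,p,d=snap("wrist","w5");s=observe();print(s["position"],s["ee_rot"],s["opening"])
crop("w5",248,170,322,242,8,"w5d");crop("w5",120,90,440,330,2.4,"w5c")
```

```text
[590.54094069  44.16437204 367.70607624] [0.00273504 0.66040367 0.75089631 0.00377334] 0.8032264631480576
```

View pics/w5d.png

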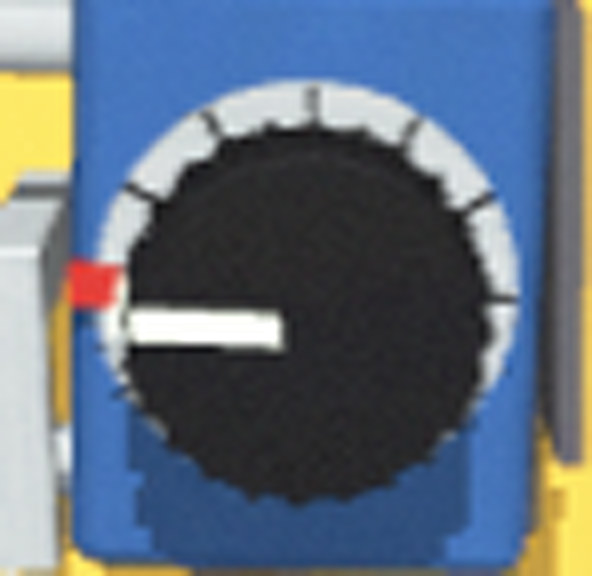

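View pics/w5c.png

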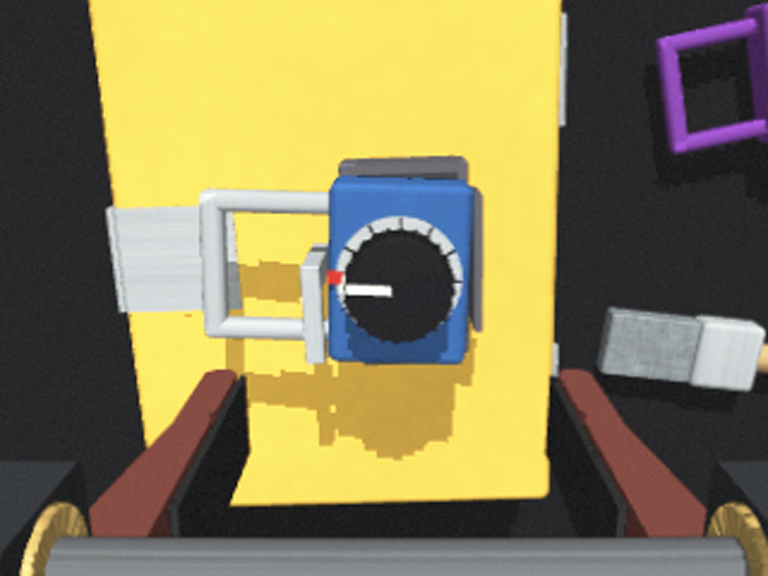

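The white line (130,326)–(283,332) is now parallel to the line from the red mark to the opposite tick, so the dial is at 0. Next I'll locate the bar.

Run:
```python
from h import *
from scipy.spatial.transform import Rotation as Q
m,p,d=snap("wrist","w6");s=observe();print(s["position"],s["ee_rot"],s["qd"].round(2))
v,u=np.mgrid[0:420,0:560];p=p.astype(int)
pp=cv2.undistortPoints(np.stack([u.ravel(),v.ravel()],1).astype(float).reshape(-1,1,2),K(m),np.array(m["dist"]))[:,0]
r=np.c_[pp[:,0],-pp[:,1],-np.ones(len(pp))]@rot(m).T;Pc=np.array(m["position"])
X=(Pc+r*d.ravel()[:,None]).reshape(420,560,3)
s_=(X[:,:,2]>131)&(X[:,:,2]<143)&(X[:,:,0]<535)&(X[:,:,0]>480)&(abs(X[:,:,1]-37)<60)
P=X[s_];print(len(P));
near=P[(abs(P[:,1]-37)<18)];print("bar mid pts",len(near),near.min(0).round(1),near.max(0).round(1),near.mean(0).round(1))
A=np.polyfit(near[:,1],near[:,0],1);print("slope deg",np.degrees(np.arctan(A[0])),"x at 37:",np.polyval(A,37))
print("all y",P[:,1].min(),P[:,1].max(),cv2.minAreaRect(P[:,:2].astype(np.float32)))
crop("w6",160,140,280,260,5,"w6c")
```

```text
[590.50309223  44.17538553 364.83142197] [0.00262214 0.66168281 0.74976971 0.00378915] [ 0.01  0.05 -0.02  0.09 -0.02 -0.07 -0.03]
977
bar mid pts 368 [505.3  19.1 131.2] [517.7  55.  140.1] [511.9  37.5 137.5]
slope deg -5.0917965725495 x at 37: 511.8927199512776
all y 4.8264609701056 70.38741465111127 ((521.625732421875, 37.367576599121094), (31.708505630493164, 63.97200393676758), 5.224222183227539)
```

View pics/w6c.png

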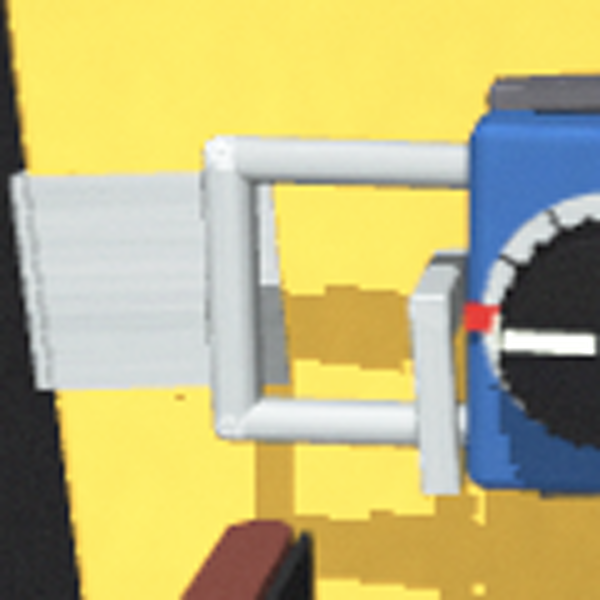

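step_arm(commands="2.7 -45 0 0 0 0 0.3;2.7 -78.8 40 0 0 0 0.3;2.7 -78.8 80 0 0 0 0.3;2.7 -78.8 100 0 0 0 0.3;2.7 -78.8 100 0 0 0 0.3;2.7 -78.8 100 0 0 0 0.3;2.7 -78.8 100 0 0 0 0.3")

```text
clock: 8.65
position: [513.7, 37.2, 265.3]
ee_rot: [0.003, 0.662, 0.75, 0.004]
ft_force: [0.5, 0.4, 0.5]
opening: 0.303
```

Run:
```python
from h import *
m,p,d=snap("wrist","w7");snap("side","s7");s=observe();print(s["position"],s["ee_rot"],s["opening"])
crop("s7",190,120,330,270,4,"s7c")
```

```text
[513.606783    37.26691335 265.2280953 ] [0.00316427 0.66171838 0.74973167 0.00460393] 0.3023118853442727
```

View pics/w7.png

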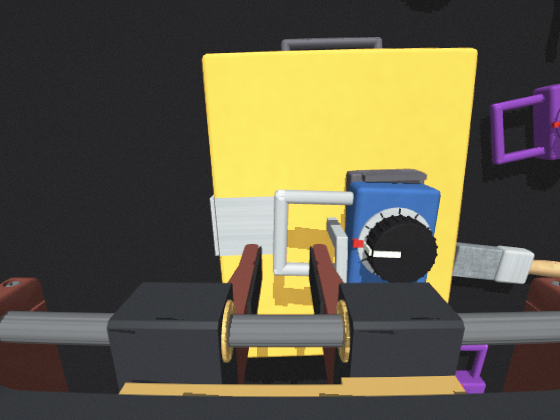

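View pics/s7c.png

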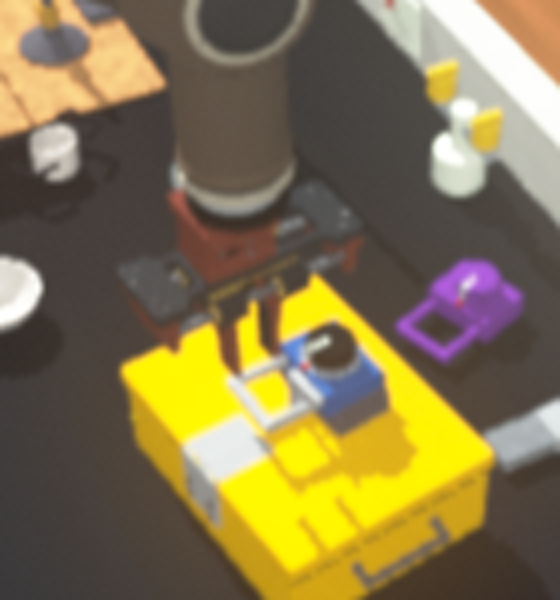

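Both fingers straddle the bar (wrist view: bar at x≈281, fingertips at ≈250 and ≈320). I'll correct a 0.6° tilt and descend.

step_arm(commands="0 -2.4 20 0.6 0 0 0.3;0 -2.4 40 0.6 0 0 0.3;0 -2.4 56 0.6 0 0 0.3;0 -2.4 66 0.6 0 0 0.3;0 -2.4 66 0.6 0 0 0.3;0 -2.4 66 0.6 0 0 0.3")

```text
clock: 9.35
position: [512.4, 37.1, 199.8]
ee_rot: [-0.0, 0.662, 0.75, 0.001]
ft_force: [0.0, 1.0, 0.6]
opening: 0.301
```

Run:
```python
from h import *
m,p,d=snap("wrist","w8");s=observe();print(s["position"],s["ee_rot"],s["opening"],s["ft_force"])
```

```text
[512.46481293  37.08846825 200.03205812] [6.73273486e-05 6.61764805e-01 7.49710616e-01 1.15383417e-03] 0.30041455816362683 [ 0.64048291 -0.27388259 -0.03227916]
```

View pics/w8.png

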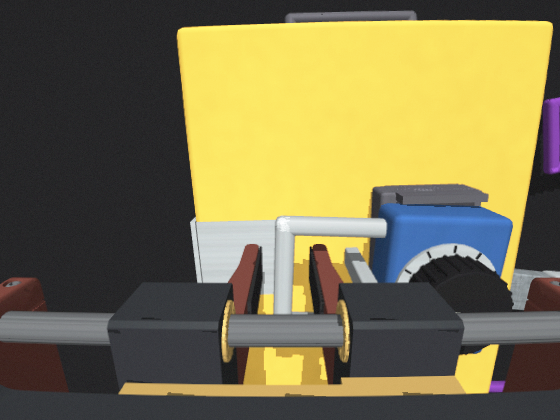

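The fingers are either side of the bar (column 284), with no contact force. Close on it.

step_arm(commands="0 0 0 0 0 0 0;0 0 0 0 0 0 0;0 0 0 0 0 0 0;0 0 0 0 0 0 0;0 0 0 0 0 0 0;0 0 0 0 0 0 0", squeeze=25)

```text
clock: 10.0
position: [512.3, 36.8, 200.1]
ee_rot: [0.0, 0.662, 0.75, 0.001]
ft_force: [-1.5, -0.9, 2.7]
opening: 0.112
```

step_arm(commands="0 -4 0 0 0 0 0;0 -8 0 0 0 0 0;0 -12 0 0 0 0 0;0 -16 0 0 0 0 0;0 -20 0 0 0 0 0;0 -24 0 0 0 0 0;0 -24 0 0 0 0 0;0 -24 0 0 0 0 0")

```text
clock: 10.8
position: [487.7, 33.8, 199.9]
ee_rot: [-0.001, 0.662, 0.75, 0.0]
ft_force: [-2.3, -0.3, 3.0]
opening: 0.114
```

step_arm(commands="0 -2 0 0 0 0 0;0 -4 0 0 0 0 0;0 -5 0 0 0 0 0;0 -6 0 0 0 0 0;0 -6 0 0 0 0 0;0 -6 0 0 0 0 0")

```text
clock: 11.4
position: [483.5, 33.1, 200.6]
ee_rot: [0.001, 0.662, 0.75, 0.002]
ft_force: [7.5, 0.2, -0.7]
opening: 0.114
```

Run:
```python
from h import *
m,p,d=snap("wrist","w9");s=observe();print(s["position"],s["ee_rot"],s["opening"],s["ft_force"])
```

```text
[483.47960939  33.1429537  200.54934777] [0.00090705 0.66176294 0.74971036 0.00183623] 0.11081036777679289 [ 7.09000183 -0.10352768 -0.33663483]
```

View pics/w9.png

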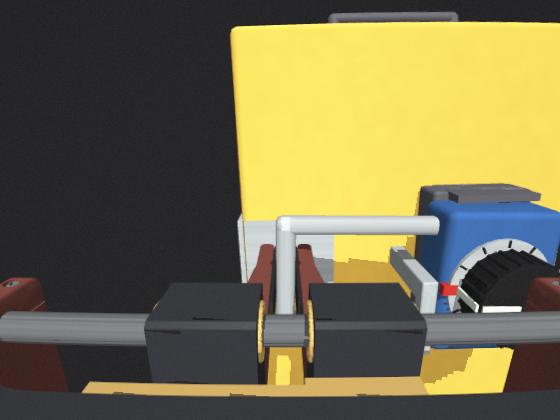

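Force rose to 7 N after 29 mm of travel, so the shackle is at its stop. Release, rise and look.

step_arm(commands="0 2 0 0 0 0 0.3;0 2 0 0 0 0 0.3;0 2 0 0 0 0 0.3;0 2 0 0 0 0 0.3;0 2 -30 0 0 0 0.3;0 10 -75 0 0 0 0.5;0 50 -120 0 0 0 0.8;0 90 -150 0 0 0 1;0 90 -150 0 0 0 1;0 90 -150 0 0 0 1;0 90 -150 0 0 0 1")

```text
clock: 12.55
position: [570.7, 43.7, 349.2]
ee_rot: [-0.0, 0.662, 0.749, 0.001]
ft_force: [-0.6, -0.1, -0.2]
opening: 0.808
```

```bash
cat > meas.py <<'E'
from h import *
import sys
def run(n):
    m,p,d=snap("wrist",n);s=observe();print(s["position"],s["ee_rot"],s["opening"],s["ft_force"],s["qpos"].round(2))
    v,u=np.mgrid[0:420,0:560];p=p.astype(int)
    pp=cv2.undistortPoints(np.stack([u.ravel(),v.ravel()],1).astype(float).reshape(-1,1,2),K(m),np.array(m["dist"]))[:,0]
    r=np.c_[pp[:,0],-pp[:,1],-np.ones(len(pp))]@rot(m).T;Pc=np.array(m["position"])
    X=(Pc+r*d.ravel()[:,None]).reshape(420,560,3)
    near=np.hypot(X[:,:,0]-588,X[:,:,1]-44)<55
    b=near&(p[:,:,2]>p[:,:,0]*1.6)&(p[:,:,2]>90)&(X[:,:,2]>143)&(X[:,:,2]<152)
    print("block",b.sum(),cv2.minAreaRect(X[b][:,:2].astype(np.float32)),X[b][:,2].mean())
    k=near&(X[:,:,2]>163)&(X[:,:,2]<173);print("dial",cv2.minEnclosingCircle(X[k][:,:2].astype(np.float32)))
    sb=(X[:,:,2]>131)&(X[:,:,2]<143)&(X[:,:,0]<535)&(X[:,:,0]>450)&(abs(X[:,:,1]-37)<20)
    print("bar",X[sb].mean(0).round(1),X[sb].min(0).round(1),X[sb].max(0).round(1))
run(sys.argv[1])
E
python3 meas.py w10
```

```text
[570.4995659   43.67180721 349.14605704] [-2.56720764e-04  6.62013639e-01  7.49491586e-01  4.89135961e-04] 0.8488794872706962 [-0.40176523  1.02341469  0.42090992] [-0.64  0.31  0.62  1.7  -0.19  1.19  0.15]
block 2239 ((586.4690551757812, 45.840267181396484), (57.55918884277344, 73.7493896484375), 6.96990442276001) 147.018286547925
dial ((586.5777587890625, 45.019935607910156), 21.970760345458984)
bar [483.8  37.4 137.4] [476.6  17.  131.3] [490.1  57.  140.2]
```

View pics/w10.png

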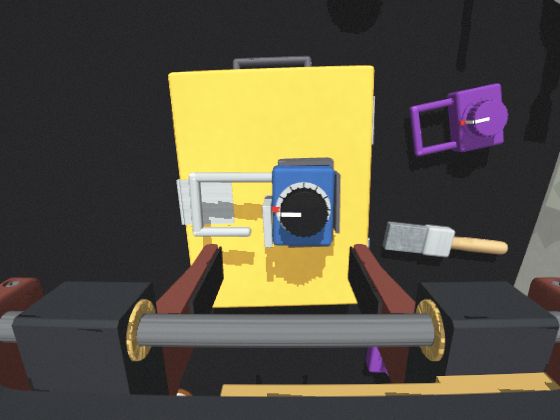

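The shackle is out: the short leg's tip at (250,232) is clear of the hook arm, and bar-to-dial distance is about 103 mm, which is 78+26. Next, turn the jaws across the block.

step_arm(commands="0 4 0 0 0 -8.5 1;0 8 0 0 0 -17 1;0 11 0 0 0 -25.5 1;0 11 0 0 0 -34 1;0 11 0 0 0 -42.5 1;0 11 0 0 0 -51 1;0 11 0 0 0 -59.5 1;0 11 0 0 0 -68 1;0 11 0 0 0 -76.5 1;0 11 20 0 0 -84 1;0 11 40 0 0 -90 1;0 11 50 0 0 -90 1;0 11 50 0 0 -90 1;0 11 50 0 0 -90 1;0 11 50 0 0 -90 1")

```text
clock: 14.1
position: [581.6, 45.1, 300.0]
ee_rot: [0.001, -0.061, 0.998, 0.001]
ft_force: [0.5, -0.0, 0.2]
opening: 1.0
```

```bash
python3 meas.py w11
```

```text
[581.71258125  45.13993849 300.02271075] [ 8.27923456e-04 -6.13536272e-02  9.98115574e-01  5.90356781e-04] 1.0010591576446048 [-1.50497994  0.25498098  0.51591544] [-0.4   0.35  0.31  1.72 -0.12  1.09  1.64]
block 3051 ((585.4747314453125, 45.366024017333984), (56.67991638183594, 75.82261657714844), 7.1486005783081055) 146.8881910256118
dial ((586.1006469726562, 45.241790771484375), 22.216453552246094)
bar [483.4  37.3 137.5] [475.9  17.  131. ] [491.3  57.  140.7]
```

View pics/w11.png

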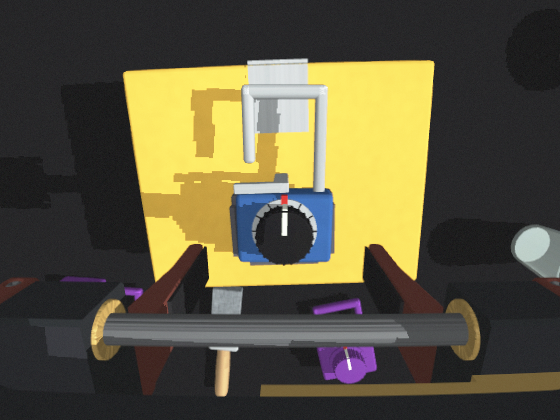

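step_arm(commands="0 0 35 0 0 0 1;0 0 60 0 0 0 1;0 0 68 0 0 0 1;0 0 68 0 0 0 1;0 0 68 0 0 0 1")

```text
clock: 14.65
position: [582.5, 45.2, 233.2]
ee_rot: [0.002, -0.061, 0.998, 0.001]
ft_force: [1.3, 0.6, 0.4]
opening: 0.998
```

Run:
```python
from h import *
m,p,d=snap("wrist","w12");s=observe();print(s["position"],s["ee_rot"],s["opening"],s["ft_force"])
```

```text
[582.60001354  45.25544402 233.49072883] [ 1.88393263e-03 -6.12594349e-02  9.98119867e-01  6.80707511e-04] 1.0040502290007798 [ 0.11969611 -0.62641238 -0.30825186]
```

View pics/w12.png

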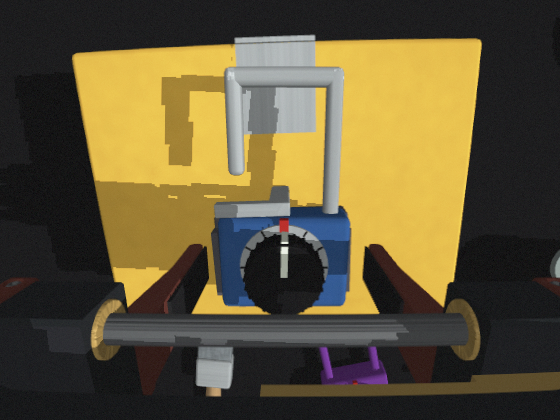

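The block (columns 218–350) is centred between the fingertips (207, 364), and the force is near zero. Going down 20 mm and gripping.

step_arm(commands="0 0 8 0 0 0 1;0 0 15 0 0 0 1;0 0 20 0 0 0 1;0 0 20 0 0 0 1;0 0 20 0 0 0 1")

```text
clock: 15.2
position: [582.6, 45.2, 213.3]
ee_rot: [0.002, -0.061, 0.998, 0.001]
ft_force: [0.4, 0.9, -0.5]
opening: 0.994
```

step_arm(commands="0 0 0 0 0 0 0.7;0 0 0 0 0 0 0.7;0 0 0 0 0 0 0.7;0 0 0 0 0 0 0.7;0 0 0 0 0 0 0.7;0 0 0 0 0 0 0.7;0 0 0 0 0 0 0.7", squeeze=40)

```text
clock: 15.9
position: [582.9, 44.5, 213.4]
ee_rot: [0.002, -0.061, 0.998, 0.0]
ft_force: [1.1, -4.7, 1.3]
opening: 0.864
```

Gripped at 76 mm. Easing the block 1.5 mm off the post and lifting.

step_arm(commands="-1.5 0 -1 0 0 0 0.5;-1.5 0 -6 0 0 0 0.5;-1.5 0 -14 0 0 0 0.5;-1.5 0 -24 0 0 0 0.5;-1.5 0 -36 0 0 0 0.5;-1.5 0 -50 0 0 0 0.5;-1.5 0 -50 0 0 0 0.5")

```text
clock: 16.6
position: [585.3, 45.0, 266.4]
ee_rot: [0.004, -0.061, 0.998, 0.001]
ft_force: [0.9, 0.3, -6.1]
opening: 0.859
```

Run:
```python
from h import *
m,p,d=snap("wrist","w13");s=observe();print(s["position"],s["ee_rot"],s["opening"],s["ft_force"])
```

```text
[584.80213018  44.94743244 265.11742612] [ 3.42157568e-03 -6.10506282e-02  9.98128611e-01  6.24122428e-04] 0.865510621656091 [-3.72256923e-01 -2.70301735e-03 -5.75199682e+00]
```

View pics/w13.png

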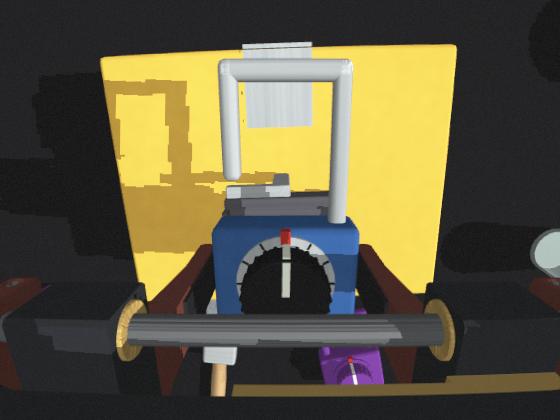

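The lock is lifted and clear, with about 5–6 N of weight on the wrist. Raising it further and holding.

step_arm(commands="0 0 -15 0 0 0 0.5;0 0 -30 0 0 0 0.5;0 0 -45 0 0 0 0.5;0 0 -60 0 0 0 0.5;0 0 -65 0 0 0 0.5;0 0 -65 0 0 0 0.5;0 0 -65 0 0 0 0.5;0 0 -65 0 0 0 0.5;0 0 -65 0 0 0 0.5;0 0 -65 0 0 0 0.5;0 0 -65 0 0 0 0.5;0 0 -65 0 0 0 0.5")

```text
clock: 17.85
position: [584.4, 44.8, 330.0]
ee_rot: [0.003, -0.061, 0.998, 0.001]
ft_force: [0.4, 0.7, -5.5]
opening: 0.861
```

Run:
```python
from h import *
m,p,d=snap("wrist","w14");snap("side","s14");s=observe();print(s["clock"],s["position"],s["ee_rot"],s["opening"],s["ft_force"],s["qd"].round(3))
f=lambda u,v:at_depth(m,u,v,d[v,u]).round(1)
for u,v in((285,70),(240,70),(335,70),(232,150),(285,228),(230,235)):print(u,v,f(u,v),p[v,u])
crop("s14",190,100,330,270,3.5,"s14c")
```

```text
17.95 [584.35122731  44.83991557 330.1149755 ] [ 3.42472014e-03 -6.10624292e-02  9.98127884e-01  6.15598658e-04] 0.8612715703078268 [ 0.66404932 -0.31227508 -5.65646817] [-0.    -0.001 -0.002 -0.002 -0.001 -0.    -0.001]
285 70 [485.6  33.  254.3] [212 218 219]
240 70 [488.2  12.4 254.8] [212 219 219]
335 70 [482.6  56.  254. ] [212 219 219]
232 150 [525.1  11.6 254.4] [226 231 231]
285 228 [560.   42.2 260.4] [ 58  77 122]
230 235 [566.2  15.2 263.1] [ 46  76 121]
```

View pics/w14.png

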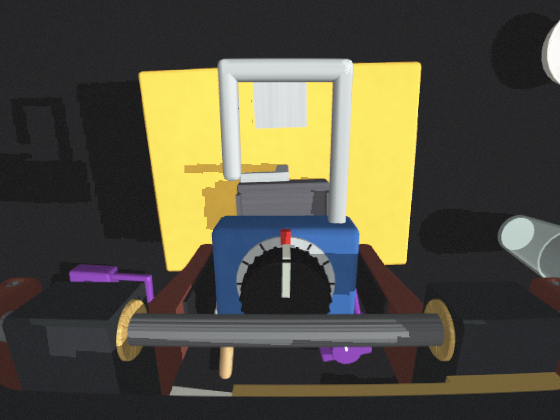

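View pics/s14c.png

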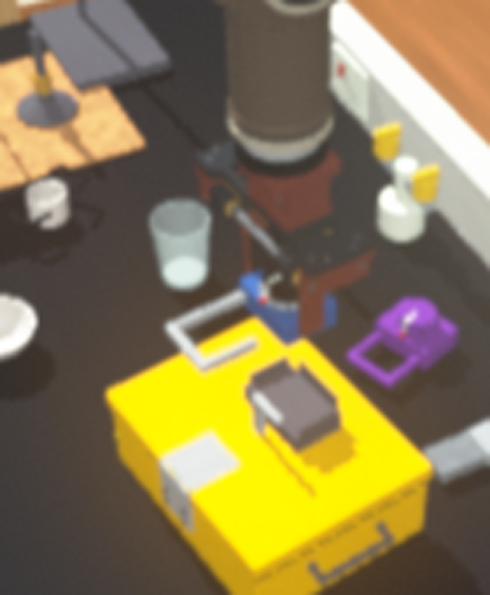

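```bash
python3 -c "
from h import *
print(finish_job())"
```

```text
the job is handed in; nothing more can be done
None
```

I unlocked the reagent box and handed the job in at about 18 s. The lock ended held still in the gripper above the lid, with the shackle out. `finish_job()` gives no verdict, so this rests on my own last measurements.

- **Dial:** I turned it 60° clockwise, but the lock itself shifted about 3° in the nest, leaving the white line about 6–7° short of the red mark. I regripped and turned it 7° more. The enlarged picture then showed the line on the mark to within about 1°.
- **Shackle:** I pulled the bar 29 mm, at which point the force rose to about 7 N. That matches 26 mm of shackle travel plus the block's play. With the lock still on the box, the bar measured about 103 mm from the dial centre (104 mm expected), and the short leg was clear of the hook arm.
- **Lift and hold:** I gripped the block across its sides with 40 N and lifted it straight up.

The last checks before handing in:

| Check | Measured | Needed |
|---|---|---|
| Lock underside | about 235 mm above the bench | over 195 mm |
| Shackle bar | about 249 mm above the bench | over 195 mm |
| Joint speeds | about zero | lock still |
| Weight on the wrist | about 5.6 N | – |

The gripper was on the block at a 76 mm opening, and the final pictures show the shackle out and nothing touching the lock. The arm stayed well away from the bystanders, and those in the final pictures looked in place. I did not measure their positions again at the end.

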